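# Unlock the spring scale and weigh the copper pail

## Robot

A 6-joint arm with a two-finger parallel gripper is mounted at the origin on the work surface. World frame = base frame: x ahead of the robot, y to its left, z up, the work surface at z = 0. Lengths are in m, angles in rad, forces in N, time in s.
With the tool pointing down it reaches from about 0.25 to 0.775 m from the base axis. Payload 4 kg.
Tool frame: the origin (TCP) lies between the finger pads; the fingertips stand 25 mm ahead of it and the grasp point (between the pads) lies 6 mm ahead of it (robot.tip_reach is the distance from the TCP to the fingertips, in m); z points along the fingers, y is the line along which they close (so a half turn about z gives the same grasp; the last joint's range is limited). The gripper opens to 94 mm and grips with 3 to 60 N. Pads are 16 mm wide; open, the fingers measure 119 mm over their backs; the gripper's body (75 mm by 177 mm) begins 78 mm behind the grasp point.
Start: joints at [1.156, 0.087, 1.371, -0, 1.684, -0.103], TCP at [0.169, 0.523, 0.231] pointing down, gripper open.
Joint ranges: [-3.1, 3.1], [-0.76, 2.03], [0.27, 2.55], [-1.08, 4.22], [0.17, 2.65], [-2.57, 2.57]. Speed limits (rad/s): [2.79, 2.79, 3.14, 3.14, 3.14, 3.14].

## Interface

Orientations are given as [roll, pitch, yaw] about the fixed x, y, z axes, in that order (R = Rz(yaw) Ry(pitch) Rx(roll)).
In Python, from bench import sensors, snapshot, camera_info, ticket, robot gives the robot as it stands.
- The arm moves only by the tool arm_command, never from a script. Its argument "plan" is a list of rows, each an object with "grip": the closure, from -1 (fully open) to 1 (shut); "slide": the shift along the tool's x, y, z normalised to -1 to 1, where 1 is 500 mm, a list of three; "spin": the turn about the tool's z normalised to -1 to 1, where 1 is 5 degrees. A call has 1 to 10 rows; each row shifts and turns the commanded pose from where the row before left it, along the tool's axes as they then stand; what a row does not reach is not made up. A row lasts 1/8 s, in which the tool goes at most 62.5 mm and 10.7 degrees, less where a joint would pass 70% of its speed; a pose out of reach is approached as far as the arm can. A call with a number of a shift or a turn outside -1 to 1 is refused whole. A call with a gripper value outside its range is refused whole. The fingers move at their own pace and stop on an object; the grip force is fixed at half the most. Time passes only in rows, so rows that do not move let the fingers close. It gives the time, the measured TCP pose, the force, the opening and the grip force at its end, in the units of the state.
- sensors.get_obs(): the state, without advancing time (a new reading comes with each control period).
- snapshot(name): name is "scene" or "top"; returns the picture (480x640x3 uint8, red, green, blue); there is no depth.
- camera_info(name): a dict with "fx", "fy", "cx", "cy" (pixels), "k1" (the pictures are not rectified: a ray, as slopes to the right and down, at radius r is drawn at 1 + k1 r^2 times it, then the intrinsics apply), "position" and "rotation" of the camera in the world. Camera axes: x right, y up, looking along -z (the intrinsics and any distortion apply to the point x, -y, -z); pixel columns grow to the right and rows downward; lengths in m; the calibration is good to about 2 mm. A picture is of the moment at which its call begins. camera_info takes no time and is no camera call.
- ticket.close_job(): hands the job in; it is judged then, once.
The state is a dict: "time": time; "joint_positions": joint angles; "qvel": joint speeds; "joint_torque": joint torques, N m; "tool_pos": TCP position; "ee_rot": TCP orientation; "wrist_force": force on the tool from outside, world axes, zero at the start; "wrist_torque": the same for the moment, N m; "width": finger opening in m; "finger_force": force on a finger pad.
Only numpy, scipy, OpenCV 4.12 (cv2) and the standard library are available. Lean on these libraries where they do the work, as an engineer would, in place of code of your own. Each camera call takes 0.05 s, during which the arm holds its last target. There are 200 camera calls.

## Task

Unlock the bench scale: pull its red sprung knob up, turn it clockwise and let it drop home in the other notch. Then hang the copper pail by its wooden bar on the scale's double hook and ease it down slowly, so that the hook never drops or springs back, until the scale carries the whole weight, the pointer has settled and you have let go. Leave the hammer, the kettle and the steel block where they are.

Things in the scene. Friction and masses are not known exactly. Their poses are not given: they have to be found in the camera images.
- scale: Green fixed stand of the scale. Origin on the worktop under its 30 mm square, 352 mm tall column; x points from hook to column (roughly away from the robot), z up. Base 15 mm thick, reaching 165 mm in front (-x) under the hook. White strip with ticks 10 mm apart at the column's +y side. Lock box 80 x 80 mm, top 85 mm above the worktop, at x -40, y -150 mm, carries the red knob.
- hook_seat (a point): Midway between the two hooks, where the centre line of a hung 12 mm bar rests; sinks with the hook; axes as the stand's, there at x -100, y 0, z 270 mm unloaded. Hooks: 8 mm wires at y -42 and +42, each a V open upward, 52 mm wide along x; tips 20 mm above, undersides 20 mm below the seat. Bring the bail over them from -x, bar along y, then lower. Brass cross-piece from 72 mm behind (+x).
- hook (a joint): Sinking of the sprung hook carriage with its red pointer, m: 0 unloaded, grows downward in proportion to the load at 150 N/m, stop at 0.070. Lightly damped: it bounces if let go suddenly. The pail sinks it by 30 to 55 mm. While locked, the lock's steel arm under the carriage's foot lets it sink only about 3 mm.
- lock_grip (a point): Centre of the red bar handle of the lock knob: 18 mm wide, 62 mm long (along this point's y axis), 32 mm high; it turns and rises with the knob. About 139 mm above the worktop when home; nothing else is within 30 mm of its sides.
- lock_turn (a joint): Turn of the lock knob about its vertical axis, rad, growing clockwise seen from above: 0 = locked notch, 1.2 = free notch (within about 0.1), end stops at -0.05 and 1.25. It turns only when the knob is pulled up.
- lock_pull (a joint): How far the knob is pulled up against its spring, m: 0 = home in a notch, 0.016 = stop. It must be up by more than about 0.008 to turn; the spring takes 4 N to start, 7 N at 12 mm, and draws it home when let go. Between the notches it rests on the raised land at about 0.008.
- pail: Open copper pail, rim and belly about 110 mm across, 80 mm high, with a rigid upright bail. Origin at the centre of its underside, z up, y along the bail. Mass 0.48 to 0.82 kg, unknown.
- pail_bar (a point): Centre of the pail's dark wooden bar, 12 mm in diameter, 132 mm long along the pail's y axis, 160 mm above the pail's underside. Its copper uprights, 8 mm thick, stand at y -66 and +66 mm. Grip it at its middle, across; the rim lies 80 mm below it, and the scale's hooks must pass between the two.
- hammer: Bouge hammer lying flat: wooden handle 24 mm thick, about 290 mm long overall along its x axis, iron head at +x, 100 mm across. Origin near the middle of its length. Bystander.
- kettle: Dented copper kettle, about 125 mm across, 107 mm high, spout on +x, handle on -x (190 mm overall). Origin under its centre. Bystander.
- steel_block: Round steel block 84 mm in diameter, 55 mm high. Origin under its centre. Bystander.
Not all that is in view belongs to the job. Leave any blue or purple look-alike of the pail alone.

How it is judged:
By the outcome, as a careful person would: the job done as asked, in the order asked, and still so for the second after the job is handed in, with the robot touching nothing.
It also fails if it takes over 72 s, if anything falls off the work surface, if the arm or the gripper's body presses on something with over 40 N, if the wrist force passes 120 N, or if a joint passes its speed limit or range.

## Working session

There is one attempt and no reset: what is moved stays moved. The work goes in short steps, Python scripts to look and compute and a tool call to move; the robot and the scene stay as the last step left them, time stands still between calls to the robot, and variables do not carry over. Pictures are saved under pics/ and viewed, at most 11 in all, crops included, and the job is handed in when it is done.

Besides the shell and the picture viewer there is one more tool, called after "Call:" in YAML: its name, and indented under it one key for each argument. arm_command: Moves the arm, as the interface text tells. Scaled input: -1 to 1 covers 500 mm each way for a shift and 5 degrees each way for a turn. Its arguments: {"type":"object","properties":{"plan":{"type":"array","items":{"type":"object","properties":{"grip":{"type":"number"},"slide":{"type":"array","items":{"type":"number"}},"spin":{"type":"number"}}}}},"required":["plan"]}

```bash
mkdir -p pics; cat > h.py <<'E'
import numpy as np, cv2
from bench import sensors, snapshot, camera_info, ticket, robot
def save(name,f,crop=None,s=1):
    im=snapshot(name)
    if crop: im=im[crop[1]:crop[3],crop[0]:crop[2]]
    im=cv2.resize(im,None,fx=s,fy=s,interpolation=cv2.INTER_CUBIC)
    cv2.imwrite('pics/'+f,im[:,:,::-1])
def ray(name,u,v):
    c=camera_info(name)
    K=np.array([[c['fx'],0,c['cx']],[0,c['fy'],c['cy']],[0,0,1.]])
    p=cv2.undistortPoints(np.array([[[u,v]]],float),K,np.array([c['k1'],0,0,0.]))[0,0]
    return np.array(c['position']),np.array(c['rotation']).reshape(3,3)@np.array([p[0],-p[1],-1])
def at(name,u,v,z):
    o,d=ray(name,u,v); return o+d*(z-o[2])/d[2]
def proj(name,P):
    c=camera_info(name); q=np.array(c['rotation']).reshape(3,3).T@(np.array(P)-c['position'])
    x,y=q[0]/-q[2],-q[1]/-q[2]; f=1+c['k1']*(x*x+y*y)
    return c['fx']*x*f+c['cx'],c['fy']*y*f+c['cy']
def tri(pa,pb):
    (o1,d1),(o2,d2)=ray('scene',*pa),ray('top',*pb)
    t=np.linalg.lstsq(np.c_[d1,-d2],o2-o1,rcond=None)[0]
    a,b=o1+d1*t[0],o2+d2*t[1]; return (a+b)/2,np.linalg.norm(a-b)
E
python3 -c "
from h import *
save('scene','s0.png');save('top','t0.png')
for n in('scene','top'):print(camera_info(n))
print(sensors.get_obs())"
```

```text
{'fx': 448.11017907920444, 'fy': 448.11017907920444, 'cx': 316.1489054108264, 'cy': 245.9722961378769, 'k1': 0.022019986722735, 'position': array([1.42157591, 0.36129014, 1.01527872]), 'rotation': array([ 0.86287998, -0.00699024,  1.96032036])}
{'fx': 526.3202726563704, 'fy': 526.3202726563704, 'cx': 320.7563012215475, 'cy': 239.77059380235363, 'k1': -0.13308823864310657, 'position': array([0.24037069, 0.01350365, 1.46136986]), 'rotation': array([ 0.21618158,  0.00252645, -1.51780408])}
{'time': 0.1, 'joint_positions': array([ 1.15593389e+00,  8.79037933e-02,  1.37207628e+00, -1.69849976e-05,
        1.68361636e+00, -1.03096048e-01]), 'qvel': array([ 0.00069203, -0.00179507, -0.00292853,  0.00085313, -0.00021819,
       -0.00124781]), 'joint_torque': array([ 2.01512565e-03, -3.41252375e+01, -3.03301013e+01,  7.19825760e-02,
        3.04688606e-02, -7.82757138e-05]), 'tool_pos': array([0.16853569, 0.5230772 , 0.22942239]), 'ee_rot': array([-3.13959778e+00, -1.89424702e-04,  2.82982418e+00]), 'wrist_force': array([-0.70975748, -0.39865883, -0.36128557]), 'wrist_torque': array([-0.02829695, -0.01126531,  0.00197503]), 'finger_force': 0.0, 'width': 0.09386841118118176}
```

View pics/s0.png

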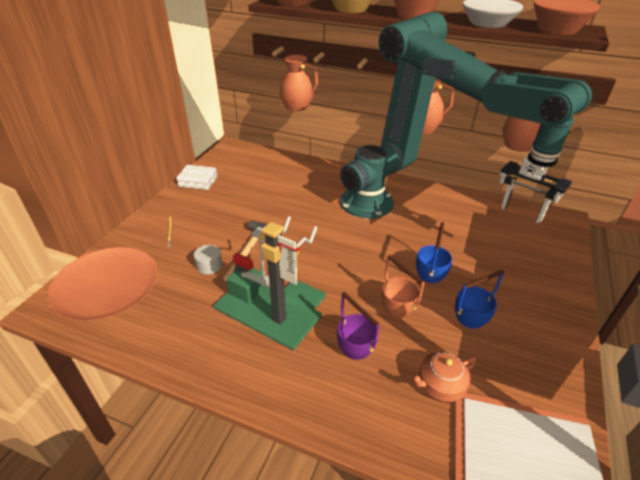

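View pics/t0.png

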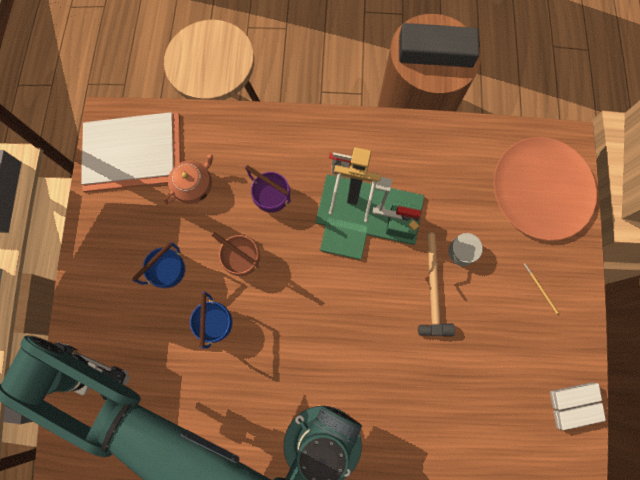

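Scene: green scale with column at (278,290), lock knob at (243,261). Pail look-alikes are blue (434,264), blue (476,306) and purple (357,336). The copper pail is at (402,296), which is (240,255) in top, and the kettle (445,375) is also copper. I choose the copper pail and will check it in a close crop.

```bash
sed -i "s/np.array(c\['rotation'\]).reshape(3,3)/Rotation.from_euler('xyz',c['rotation']).as_matrix()/; s/^import numpy.*/&\nfrom scipy.spatial.transform import Rotation/" h.py
python3 -c "
from h import *
save('scene','s1.png',(200,210,440,370),3.3);save('top','t1.png',(190,130,440,290),3.2)"
```

```text
(no output)
```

View pics/s1.png

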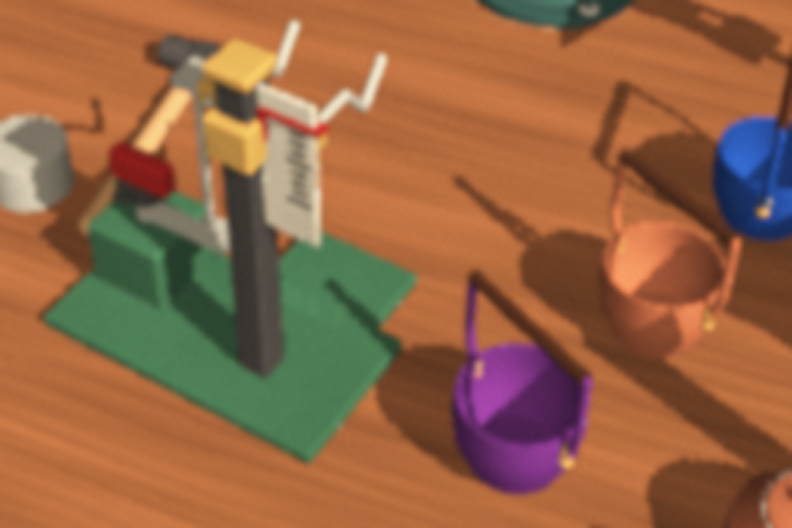

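View pics/t1.png

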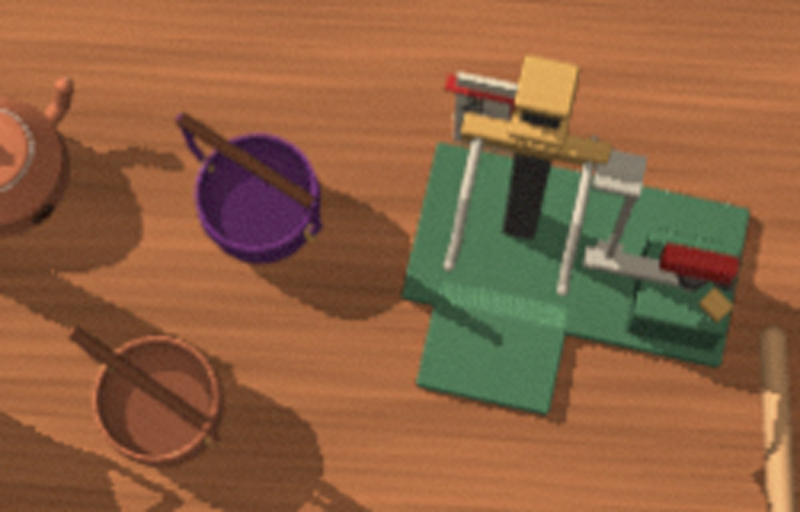

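```bash
cat > fit.py <<'E'
from h import *
S=lambda x,y:(200+x/3.3,210+y/3.3)
T=lambda x,y:(190+x/3.2,130+y/3.2)
print('bar -',*tri(S(625,157),T(78,333)));print('bar +',*tri(S(735,240),T(213,437)))
print('bar z.166',at('top',*T(78,333),.16),at('top',*T(213,437),.16))
a=tri(S(382,58),T(450,268));b=tri(S(295,22),T(563,292));print('tips',a,b)
m=(a[0]+b[0])/2; d=(a[0]-b[0])[:2]; yaw=np.arctan2(-d[0],d[1]); R=np.array([[np.cos(yaw),-np.sin(yaw)],[np.sin(yaw),np.cos(yaw)]])
o=m[:2]+R@[.126,0]; print('yaw',yaw,'origin',o,'seat',o+R@[-.1,0],'knob',o+R@[-.04,-.15])
print('front',at('top',*T(415,385),.015),at('top',*T(547,412),.015), 'exp', o+R@[-.165,0])
print('knob tri',*tri(S(142,160),T(700,258)))
c=[at('top',*T(*p),.155) for p in((663,264),(668,245),(738,255),(736,277))]
print('knob top',c,np.mean(c,0))
for p in((0,0,.015),(-.126,.042,.29),(-.126,-.042,.29),(-.04,-.15,.155)):
  w=[*(o+R@p[:2]),p[2]]; s=proj('scene',w);t=proj('top',w); print(p,'S',(s[0]-200)*3.3,(s[1]-210)*3.3,'T',(t[0]-190)*3.2,(t[1]-130)*3.2)
E
python3 fit.py
```

```text
bar - [0.52124333 0.24922217 0.22983296] 0.07998892642901527
bar + [0.45383752 0.2523045  0.07913911] 0.10483832167473314
bar z.166 [0.52625863 0.30393485 0.16      ] [0.44839246 0.18919036 0.16      ]
tips (array([0.560917  , 0.01145037, 0.28407817]), np.float64(0.0017712328068716116)) (array([ 0.54687324, -0.07110737,  0.28618726]), np.float64(0.0010252571440286947))
yaw -0.16849550019409154 origin [ 0.67811073 -0.05095862] seat [ 0.57952692 -0.03418869] knob [ 0.6135223  -0.19212638]
front [0.52702395 0.035366   0.015     ] [ 0.50905048 -0.08099241  0.015     ] exp [ 0.51544743 -0.02328823]
knob tri [ 0.61652568 -0.19061278  0.15001395] 0.002132037136501976
knob top [array([ 0.60889   , -0.16094719,  0.155     ]), array([ 0.62502516, -0.16469057,  0.155     ]), array([ 0.61976717, -0.22170098,  0.155     ]), array([ 0.60126916, -0.22025365,  0.155     ])] [ 0.61373787 -0.1918981   0.155     ]
(0, 0, 0.015) S 261.7934388030678 359.76579776214777 T 520.332059690368 224.5452114784789
(-0.126, 0.042, 0.29) S 381.0797251881192 52.0717105142689 T 448.77273590960834 266.13972564774633
(-0.126, -0.042, 0.29) S 294.101994577401 18.114028646859108 T 562.9249375449683 290.93958698775685
(-0.04, -0.15, 0.155) S 140.39227014636504 152.91525508232002 T 701.5534339181794 260.50128443300804
```

```bash
sed -i "s/^print('bar -'.*/A=tri(S(735,240),T(78,333));B=tri(S(625,157),T(213,437));print(A,B,(A[0]+B[0])\/2);d=A[0]-B[0];print('bar yaw',np.arctan2(-d[0],d[1]))/" fit.py; python3 fit.py|head -4
python3 -c "
from h import *
print('pail rim ctr', at('top',190+157/3.2,130+398/3.2,.08))"
```

```text
(array([0.52574818, 0.30619025, 0.1604065 ]), np.float64(0.0046957132803124736)) (array([0.44944331, 0.19398369, 0.14863896]), np.float64(0.006667423585997934)) [0.48759575 0.25008697 0.15452273]
bar yaw -0.5972035109758245
bar z.166 [0.52625863 0.30393485 0.16      ] [0.44839246 0.18919036 0.16      ]
tips (array([0.560917  , 0.01145037, 0.28407817]), np.float64(0.0017712328068716116)) (array([ 0.54687324, -0.07110737,  0.28618726]), np.float64(0.0010252571440286947))
pail rim ctr [0.4916212  0.24963907 0.08      ]
```

```bash
cat >> fit.py <<'E'
print('---')
def loc(w): return np.r_[R.T@(np.array(w[:2])-o),w[2]]*1000
for z in(.1,.15,.2,.25,.3): print(z,[loc(at('top',*T(*p),z)).round() for p in((595,185),(640,190),(645,158),(608,258),(465,128),(608,158),(710,290),(730,308))])
for s,t in(((222,235),(612,255)),((203,100),(630,190))): 
  w=tri(S(*s),T(*t)); print(loc(w[0]),w[1])
E
python3 fit.py|sed -n '/---/,$p'
```

```text
---
0.1 [array([ 22., -55., 100.]), array([ 26., -93., 100.]), array([ 55., -92., 100.]), array([-38., -78., 100.]), array([ 48.,  63., 100.]), array([ 48., -61., 100.]), array([ -47., -168.,  100.]), array([ -58., -187.,  100.])]
0.15 [array([  5., -54., 150.]), array([  9., -90., 150.]), array([ 37., -89., 150.]), array([-53., -76., 150.]), array([ 30.,  61., 150.]), array([ 30., -59., 150.]), array([ -61., -162.,  150.]), array([ -72., -180.,  150.])]
0.2 [array([-12., -52., 200.]), array([ -8., -87., 200.]), array([ 19., -86., 200.]), array([-68., -73., 200.]), array([ 12.,  58., 200.]), array([ 12., -58., 200.]), array([ -76., -156.,  200.]), array([ -86., -174.,  200.])]
0.25 [array([-29., -50., 250.]), array([-25., -84., 250.]), array([  1., -83., 250.]), array([-83., -71., 250.]), array([ -6.,  55., 250.]), array([ -6., -56., 250.]), array([ -90., -150.,  250.]), array([-101., -167.,  250.])]
0.3 [array([-46., -49., 300.]), array([-42., -81., 300.]), array([-18., -80., 300.]), array([-98., -68., 300.]), array([-24.,  53., 300.]), array([-24., -54., 300.]), array([-105., -144.,  300.]), array([-115., -161.,  300.])]
[-38.51079948 -74.74251951  97.76341817] 0.015285091782026312
[-31.85094249 -72.44851261 256.51043408] 0.009388093193050595
```

Chosen: copper pail, bar centre (0.487, 0.247, 0.16), yaw -0.60. Knob at (0.613, -0.192), scale yaw about -0.16. I will grip the knob across, 20 mm off-centre away from the column, so the gripper body clears the carriage rod during the turn.

Call:
arm_command:
  plan:
    - {"grip": 0.1,"slide": [0,0,-0.07],"spin": 1}
    - {"grip": 0.1,"slide": [0,0,-0.07],"spin": 1}
    - {"grip": 0.1,"slide": [0,0,0],"spin": 1}
    - {"grip": 0.1,"slide": [0,0,0],"spin": 1}
    - {"grip": 0.1,"slide": [0,0,0],"spin": 1}
    - {"grip": 0.1,"slide": [0,0,0],"spin": 1}
    - {"grip": 0.1,"slide": [0,0,0],"spin": 1}
    - {"grip": 0.1,"slide": [0,0,0],"spin": 1}
    - {"grip": 0.1,"slide": [0,0,0],"spin": 1}
    - {"grip": 0.1,"slide": [0,0,0],"spin": 1}

```text
time: 1.45
tool_pos: [0.1687, 0.5234, 0.3001]
ee_rot: [-3.141, 0.0, 1.954]
wrist_force: [-0.2, 0.3, 0.1]
width: 0.0424
finger_force: 0.0
```

Call:
arm_command:
  plan:
    - {"grip": 0.1,"slide": [0,0,0],"spin": 1}
    - {"grip": 0.1,"slide": [0,0,0],"spin": 1}
    - {"grip": 0.1,"slide": [0,0,0],"spin": 1}
    - {"grip": 0.1,"slide": [0,0,0],"spin": 1}
    - {"grip": 0.1,"slide": [0,0,0],"spin": 1}
    - {"grip": 0.1,"slide": [0,0,0],"spin": 1}
    - {"grip": 0.1,"slide": [0,0,0],"spin": 0.2}
    - {"grip": 0.1,"slide": [0,0,0],"spin": 0}

```text
time: 2.45
tool_pos: [0.1687, 0.5234, 0.3003]
ee_rot: [-3.141, 0.0, 1.417]
wrist_force: [-0.3, -0.7, 0.3]
width: 0.042
finger_force: 0.0
```

```bash
cat > go.py <<'E'
import sys; from h import *
# go.py x y z [psi] : total slide (units of 500 mm) along the present tool axes, spin left
s=sensors.get_obs(); R=Rotation.from_euler('xyz',s['ee_rot']); t=np.array([float(v) for v in sys.argv[1:4]])
print('t',s['time'],'pos',s['tool_pos'].round(4),'rot',s['ee_rot'].round(3),'w',round(s['width'],4),'F',s['wrist_force'].round(1))
print('slide',(R.inv().apply(t-s['tool_pos'])/.5).round(4))
if len(sys.argv)>4: print('spin units',np.degrees((s['ee_rot'][2]-float(sys.argv[4])+np.pi)%(2*np.pi)-np.pi)/5)
E
python3 go.py .40 -.25 .30 1.42;python3 go.py .6105 -.212 .30
```

```text
t 2.45 pos [0.1687 0.5234 0.3003] rot [-3.141  0.     1.417] w 0.042 F [-0.3 -0.7  0.3]
slide [-1.4578e+00  6.9400e-01  1.0000e-03]
spin units -0.03319551484856455
t 2.45 pos [0.1687 0.5234 0.3003] rot [-3.141  0.     1.417] w 0.042 F [-0.3 -0.7  0.3]
slide [-1.3183e+00  1.0984e+00  9.0000e-04]
```

Call:
arm_command:
  plan:
    - {"grip": 0.1,"slide": [-0.09,0.043,0],"spin": 0}
    - {"grip": 0.1,"slide": [-0.09,0.043,0],"spin": 0}
    - {"grip": 0.1,"slide": [-0.09,0.043,0],"spin": 0}
    - {"grip": 0.1,"slide": [-0.09,0.043,0],"spin": 0}
    - {"grip": 0.1,"slide": [-0.09,0.043,0],"spin": 0}
    - {"grip": 0.1,"slide": [-0.09,0.043,0],"spin": 0}
    - {"grip": 0.1,"slide": [-0.09,0.043,0],"spin": 0}
    - {"grip": 0.1,"slide": [-0.09,0.043,0],"spin": 0}
    - {"grip": 0.1,"slide": [-0.09,0.043,0],"spin": 0}
    - {"grip": 0.1,"slide": [-0.09,0.043,0],"spin": 0}

```text
time: 3.7
tool_pos: [0.3119, 0.0442, 0.3007]
ee_rot: [3.14, -0.0, 1.417]
wrist_force: [0.6, 0.2, -0.4]
width: 0.0422
finger_force: 0.0
```

Call:
arm_command:
  plan:
    - {"grip": 0.1,"slide": [-0.09,0.043,0],"spin": 0}
    - {"grip": 0.1,"slide": [-0.09,0.043,0],"spin": 0}
    - {"grip": 0.1,"slide": [-0.09,0.043,0],"spin": 0}
    - {"grip": 0.1,"slide": [-0.09,0.043,0],"spin": 0}
    - {"grip": 0.1,"slide": [-0.09,0.043,0],"spin": 0}
    - {"grip": 0.1,"slide": [-0.09,0.043,0],"spin": 0}
    - {"grip": 0.1,"slide": [0,0,0],"spin": 0}

```text
time: 4.58
tool_pos: [0.3977, -0.2433, 0.299]
ee_rot: [-3.139, -0.001, 1.413]
wrist_force: [-0.2, -0.0, -0.3]
width: 0.0424
finger_force: 0.0
```

```bash
python3 go.py .6105 -.212 .30 1.42
```

```text
t 4.575 pos [ 0.3977 -0.2433  0.299 ] rot [-3.139e+00 -1.000e-03  1.413e+00] w 0.0424 F [-0.2 -0.  -0.3]
slide [ 0.1287  0.4105 -0.003 ]
spin units -0.08052695998095058
```

Call:
arm_command:
  plan:
    - {"grip": 0.1,"slide": [0.026,0.082,0],"spin": 0}
    - {"grip": 0.1,"slide": [0.026,0.082,0],"spin": 0}
    - {"grip": 0.1,"slide": [0.026,0.082,0],"spin": 0}
    - {"grip": 0.1,"slide": [0.026,0.082,0],"spin": 0}
    - {"grip": 0.1,"slide": [0.026,0.082,0],"spin": 0}
    - {"grip": 0.1,"slide": [0,0,0.07],"spin": 0}
    - {"grip": 0.1,"slide": [0,0,0.07],"spin": 0}
    - {"grip": 0.1,"slide": [0,0,0.06],"spin": 0}
    - {"grip": 0.1,"slide": [0,0,0],"spin": 0}

```text
time: 5.7
tool_pos: [0.6086, -0.2063, 0.1975]
ee_rot: [-3.135, -0.002, 1.418]
wrist_force: [0.1, 0.1, 0.6]
width: 0.0425
finger_force: 0.0
```

```bash
python3 go.py .6105 -.212 .15 1.42; python3 -c "
from h import *
save('scene','s2.png',(180,170,380,320),4)"
```

```text
t 5.7 pos [ 0.6086 -0.2063  0.1975] rot [-3.135e+00 -2.000e-03  1.418e+00] w 0.0425 F [0.1 0.1 0.6]
slide [-0.0109  0.0061  0.0949]
spin units -0.025387643889486
```

View pics/s2.png

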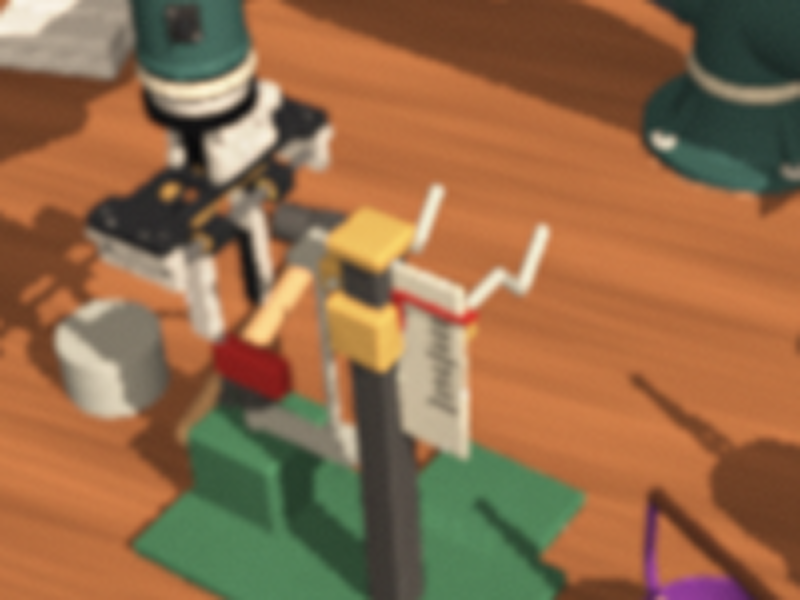

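The gripper straddles the red knob (252,368 in the crop), with near finger at (207,330) and far finger at (255,290). I will descend with a small correction, then close.

Call:
arm_command:
  plan:
    - {"grip": 0.1,"slide": [-0.01,0.005,0.03],"spin": 0}
    - {"grip": 0.1,"slide": [0,0,0.03],"spin": 0}
    - {"grip": 0.1,"slide": [0,0,0.03],"spin": 0}
    - {"grip": 0.1,"slide": [0,0,0],"spin": 0}
    - {"grip": 1,"slide": [0,0,0],"spin": 0}
    - {"grip": 1,"slide": [0,0,0],"spin": 0}
    - {"grip": 1,"slide": [0,0,0],"spin": 0}
    - {"grip": 1,"slide": [0,0,0],"spin": 0}

```text
time: 6.75
tool_pos: [0.6122, -0.2138, 0.1563]
ee_rot: [3.14, 0.0, 1.416]
wrist_force: [-0.3, -0.4, 1.6]
width: 0.0181
finger_force: 30.0
```

```bash
python3 go.py .6105 -.212 .15 1.42; python3 -c "
from h import *
save('top','t2.png',(310,130,440,260),4.5)"
```

```text
t 6.75 pos [ 0.6122 -0.2138  0.1563] rot [3.14  0.    1.416] w 0.0181 F [-0.3 -0.4  1.6]
slide [ 0.0029 -0.004   0.0125]
spin units -0.045574759160100654
```

View pics/t2.png

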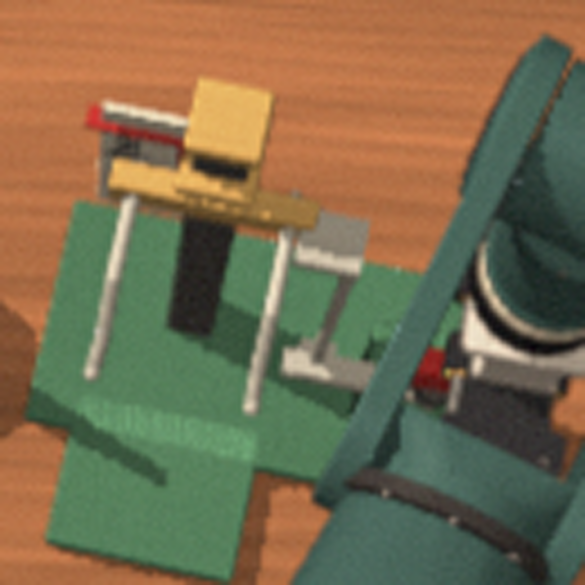

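Grip is good: opening 18.1 mm, 30 N. Now the lift.

Call:
arm_command:
  plan:
    - {"grip": 1,"slide": [0,0,-0.007],"spin": 0}
    - {"grip": 1,"slide": [0,0,-0.007],"spin": 0}
    - {"grip": 1,"slide": [0,0,-0.007],"spin": 0}
    - {"grip": 1,"slide": [0,0,-0.006],"spin": 0}
    - {"grip": 1,"slide": [0,0,0],"spin": 0}
    - {"grip": 1,"slide": [0,0,0],"spin": 0}

```text
time: 7.55
tool_pos: [0.6121, -0.2136, 0.1686]
ee_rot: [3.141, -0.0, 1.416]
wrist_force: [3.3, -1.3, -7.8]
width: 0.018
finger_force: 30.0
```

Lifted 12.3 mm at 7.8 N, matching the spring. Now the turn.

Call:
arm_command:
  plan:
    - {"grip": 1,"slide": [0.0002,-0.0038,0],"spin": 1}
    - {"grip": 1,"slide": [0.0002,-0.0038,0],"spin": 1}
    - {"grip": 1,"slide": [0.0002,-0.0038,0],"spin": 1}
    - {"grip": 1,"slide": [0.0002,-0.0038,0],"spin": 1}
    - {"grip": 1,"slide": [0,0,0],"spin": 0}

```text
time: 8.18
tool_pos: [0.6048, -0.2111, 0.1688]
ee_rot: [3.142, -0.0, 1.068]
wrist_force: [3.1, -1.9, -7.4]
width: 0.0178
finger_force: 30.0
```

Call:
arm_command:
  plan:
    - {"grip": 1,"slide": [0.0002,-0.0038,0],"spin": 1}
    - {"grip": 1,"slide": [0.0002,-0.0038,0],"spin": 1}
    - {"grip": 1,"slide": [0.0002,-0.0038,0],"spin": 1}
    - {"grip": 1,"slide": [0.0002,-0.0038,0],"spin": 1}
    - {"grip": 1,"slide": [0.0002,-0.0038,0],"spin": 1}
    - {"grip": 1,"slide": [0.0002,-0.0038,0],"spin": 1}
    - {"grip": 1,"slide": [0.0002,-0.0038,0],"spin": 1}
    - {"grip": 1,"slide": [0,0,0],"spin": 0}

```text
time: 9.18
tool_pos: [0.5956, -0.2015, 0.1687]
ee_rot: [-3.141, 0.001, 0.458]
wrist_force: [3.8, -1.5, -7.1]
width: 0.0181
finger_force: 30.0
```

Call:
arm_command:
  plan:
    - {"grip": 1,"slide": [0.0002,-0.0038,0],"spin": 1}
    - {"grip": 1,"slide": [0.0002,-0.0038,0],"spin": 1}
    - {"grip": 1,"slide": [0.0002,-0.003,0],"spin": 0.8}
    - {"grip": 1,"slide": [0,0,0],"spin": 0}
    - {"grip": 1,"slide": [0,0,0],"spin": 0}

```text
time: 9.8
tool_pos: [0.5939, -0.1964, 0.1688]
ee_rot: [-3.141, 0.001, 0.214]
wrist_force: [3.6, -0.8, -6.4]
width: 0.0179
finger_force: 30.0
```

Call:
arm_command:
  plan:
    - {"grip": 1,"slide": [0,0,0.006],"spin": 0}
    - {"grip": 1,"slide": [0,0,0.006],"spin": 0}
    - {"grip": 1,"slide": [0,0,0.006],"spin": 0}
    - {"grip": 1,"slide": [0,0,0.007],"spin": 0}
    - {"grip": 1,"slide": [0,0,0],"spin": 0}
    - {"grip": 1,"slide": [0,0,0],"spin": 0}

```text
time: 10.55
tool_pos: [0.594, -0.1964, 0.1566]
ee_rot: [-3.141, 0.0, 0.212]
wrist_force: [0.5, -0.5, -5.1]
width: 0.0178
finger_force: 30.0
```

Call:
arm_command:
  plan:
    - {"grip": 0.1,"slide": [0,0,0.001],"spin": 0}
    - {"grip": 0.1,"slide": [0,0,0],"spin": 0}
    - {"grip": 0.1,"slide": [0,0,0],"spin": 0}
    - {"grip": 0.1,"slide": [0,0,-0.06],"spin": 0}
    - {"grip": 0.1,"slide": [0,0,-0.11],"spin": 0}
    - {"grip": 0.1,"slide": [0,0,-0.11],"spin": 0}
    - {"grip": 0.1,"slide": [-0.08,0,-0.04],"spin": 0}
    - {"grip": 0.1,"slide": [-0.11,0,0],"spin": 0}
    - {"grip": 0.1,"slide": [-0.11,0,0],"spin": 0}

```text
time: 11.68
tool_pos: [0.4463, -0.2283, 0.3169]
ee_rot: [3.14, -0.001, 0.212]
wrist_force: [-0.5, -0.5, -0.1]
width: 0.0424
finger_force: 0.0
```

```bash
python3 go.py .487 .247 .30 0.97; python3 -c "
from h import *
import cv2
a=cv2.resize(snapshot('top')[130:280,200:440],None,fx=3.3,fy=3.3)[:300]
b=cv2.resize(snapshot('scene')[210:330,200:440],None,fx=3.3,fy=3.3)[:300]
cv2.imwrite('pics/c3.png',np.vstack([a,b])[:,:,::-1])"
```

```text
t 11.675 pos [ 0.4463 -0.2283  0.3169] rot [ 3.14e+00 -1.00e-03  2.12e-01] w 0.0424 F [-0.5 -0.5 -0.1]
slide [ 0.28   -0.9121  0.0326]
spin units -8.68124237379786
```

View pics/c3.png

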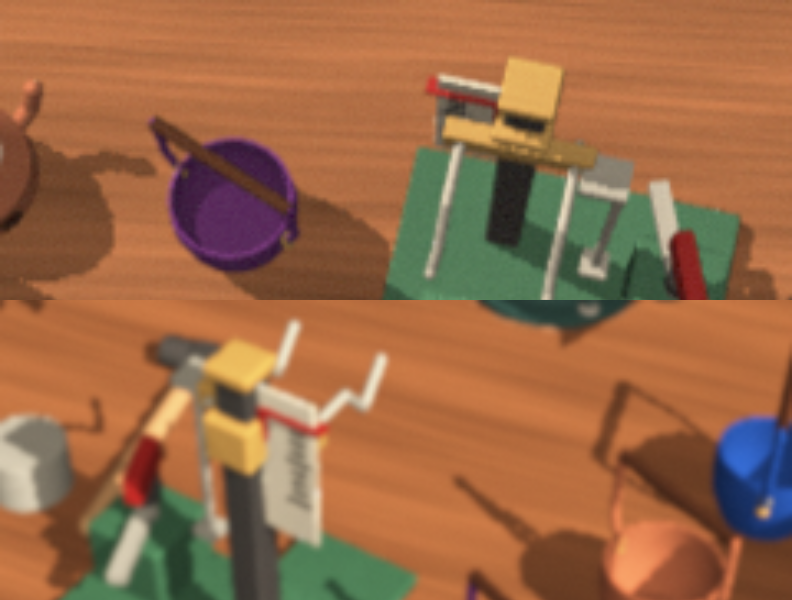

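```bash
cat > c.py <<'E'
from h import *
print([a for a in dir(robot) if a[0]!='_'])
o=np.array([.6781,-.051]);y=-.16;R=np.array([[np.cos(y),-np.sin(y)],[np.sin(y),np.cos(y)]])
loc=lambda w:np.r_[R.T@(np.array(w[:2])-o),w[2]]*1000
W=lambda p:[*(o+R@(np.array(p[:2])/1000)),p[2]/1000]
# gripper body ends seen in s2 (crop 180,170 x4)
c,s=np.cos(1.418),np.sin(1.418);tx=np.array([c,s]);ty=np.array([s,-c])
for a,b in((.0375,.0885),(-.0375,.0885),(.0375,-.0885),(-.0375,-.0885)):
  for z in(.27,.29):
    q=proj('scene',[*(np.array([.6086,-.2063])+a*tx+b*ty),z]); print(a,b,z,(q[0]-180)*4,(q[1]-170)*4)
# cap corners, t2 crop (310,130)x4.5 
T=lambda x,y:(310+x/4.5,130+y/4.5)
for p in((198,78),(272,92),(262,163),(190,148),(260,198),(185,180)): print('cap',[loc(at('top',*T(*p),z)).round() for z in(.34,.352,.37)])
S=lambda x,y:(180+x/4,170+y/4)
for s_,t in(((370,208),(198,78)),((330,237),(272,92)),((373,275),(262,163)),((415,240),(190,148))):
  w=tri(S(*s_),T(*t)); print('capcorner',loc(w[0]).round(),w[1].round(4))
# knob height
im=snapshot('scene').astype(int)[240:300,225:262];m=(im[...,0]>90)&(im[...,1]<45)&(im[...,2]<45)
v,u=np.nonzero(m);print('red',u.min()+225,u.max()+225,v.min()+240,v.max()+240,u.mean()+225,v.mean()+240)
a=-.154-1.2;k=np.array([[np.cos(a),-np.sin(a)],[np.sin(a),np.cos(a)]])
for zc in(.139,.147):
  q=np.array([proj('scene',[*(np.array([.6135,-.192])+k@[i*.009,j*.031]),zc+h*.016]) for i in(-1,1) for j in(-1,1) for h in(-1,1)]);print(zc,q.min(0),q.max(0),q.mean(0))
E
python3 c.py
```

```text
['IKError', 'tip_reach']
0.0375 0.0885 0.27 176.65109425997412 300.20758399426313
0.0375 0.0885 0.29 172.64105429259007 276.11311511192093
-0.0375 0.0885 0.27 87.48909483922762 261.3394929098638
-0.0375 0.0885 0.29 82.56895119960154 237.3991058514348
0.0375 -0.0885 0.27 340.32635666234523 161.1587789211601
0.0375 -0.0885 0.29 338.3888882517613 137.84888761625768
-0.0375 -0.0885 0.27 255.61140134544746 128.8817017318587
-0.0375 -0.0885 0.29 252.8467915570202 105.76185940964888
cap [array([ 25.,  20., 340.]), array([ 20.,  20., 352.]), array([ 12.,  20., 370.])]
cap [array([ 25., -18., 340.]), array([ 20., -18., 352.]), array([ 13., -18., 370.])]
cap [array([-13., -20., 340.]), array([-18., -20., 352.]), array([-25., -20., 370.])]
cap [array([-13.,  17., 340.]), array([-18.,  17., 352.]), array([-25.,  16., 370.])]
cap [array([-32., -23., 340.]), array([-36., -22., 352.]), array([-43., -22., 370.])]
cap [array([-31.,  16., 340.]), array([-35.,  16., 352.]), array([-42.,  15., 370.])]
capcorner [ 11.  15. 379.] 0.0101
capcorner [ 20. -17. 351.] 0.0018
capcorner [ -5. -14. 307.] 0.0147
capcorner [-15.  19. 341.] 0.0041
red 239 248 252 270 242.81308411214954 260.9252336448598
0.139 [236.2545567  249.00608248] [249.68096303 272.17528405] [243.07782336 260.56115794]
0.147 [235.94445699 246.93027383] [249.43878088 270.14817568] [242.80264332 258.50894084]
```

Knob: the red blob sits at (243,261), and the model predicts (243,260.6) if home against 258.5 if up. So it is home in the free notch, with the steel arm clear of the foot. Next the pail.

Call:
arm_command:
  plan:
    - {"grip": 0,"slide": [0.028,-0.091,0],"spin": 0}
    - {"grip": 0,"slide": [0.028,-0.091,0],"spin": 0}
    - {"grip": 0,"slide": [0.028,-0.091,0],"spin": 0}
    - {"grip": 0,"slide": [0.028,-0.091,0],"spin": 0}
    - {"grip": 0,"slide": [0.028,-0.091,0],"spin": 0}
    - {"grip": 0,"slide": [0.028,-0.091,0],"spin": 0}
    - {"grip": 0,"slide": [0.028,-0.091,0],"spin": 0}
    - {"grip": 0,"slide": [0.028,-0.091,0],"spin": 0}
    - {"grip": 0,"slide": [0.028,-0.091,0],"spin": 0}
    - {"grip": 0,"slide": [0.028,-0.091,0],"spin": 0}

```text
time: 13.08
tool_pos: [0.4893, 0.2491, 0.316]
ee_rot: [-3.141, -0.001, 0.213]
wrist_force: [1.0, -1.2, 0.2]
width: 0.0469
finger_force: 0.0
```

Call:
arm_command:
  plan:
    - {"grip": 0,"slide": [0,0,0],"spin": -1}
    - {"grip": 0,"slide": [0,0,0],"spin": -1}
    - {"grip": 0,"slide": [0,0,0],"spin": -1}
    - {"grip": 0,"slide": [0,0,0],"spin": -1}
    - {"grip": 0,"slide": [0,0,0],"spin": -1}
    - {"grip": 0,"slide": [0,0,0],"spin": -1}
    - {"grip": 0,"slide": [0,0,0],"spin": -1}
    - {"grip": 0,"slide": [0,0,0],"spin": -1}
    - {"grip": 0,"slide": [0,0,0],"spin": -0.7}
    - {"grip": 0,"slide": [0,0,0],"spin": 0}

```text
time: 14.32
tool_pos: [0.4892, 0.2473, 0.3159]
ee_rot: [-3.141, -0.0, 0.971]
wrist_force: [-1.0, 1.4, 0.3]
width: 0.0468
finger_force: 0.0
```

```bash
python3 go.py .487 .247 .172 0.975
```

```text
t 14.325 pos [0.4892 0.2473 0.3159] rot [-3.141 -0.     0.971] w 0.0468 F [-1.   1.4  0.3]
slide [-0.0032 -0.0033  0.2877]
spin units -0.04189200373692058
```

Call:
arm_command:
  plan:
    - {"grip": 0,"slide": [-0.003,-0.003,0.07],"spin": 0}
    - {"grip": 0,"slide": [0,0,0.07],"spin": 0}
    - {"grip": 0,"slide": [0,0,0.07],"spin": 0}
    - {"grip": 0,"slide": [0,0,0.05],"spin": 0}
    - {"grip": 0,"slide": [0,0,0.024],"spin": 0}
    - {"grip": 0,"slide": [0,0,0],"spin": 0}
    - {"grip": 0.5,"slide": [0,0,0],"spin": 0}
    - {"grip": 1,"slide": [0,0,0],"spin": 0}
    - {"grip": 1,"slide": [0,0,0],"spin": 0}
    - {"grip": 1,"slide": [0,0,0],"spin": 0}

```text
time: 15.58
tool_pos: [0.487, 0.2457, 0.1745]
ee_rot: [3.141, -0.001, 0.971]
wrist_force: [-0.9, -1.1, 0.7]
width: 0.0111
finger_force: 29.8
```

Call:
arm_command:
  plan:
    - {"grip": 1,"slide": [0,0,0],"spin": 0}
    - {"grip": 1,"slide": [0,0,-0.02],"spin": 0}
    - {"grip": 1,"slide": [0,0,-0.02],"spin": 0}
    - {"grip": 1,"slide": [0,0,0],"spin": 0}
    - {"grip": 1,"slide": [0,0,0],"spin": 0}

```text
time: 16.2
tool_pos: [0.4865, 0.2458, 0.1937]
ee_rot: [-3.141, 0.0, 0.971]
wrist_force: [0.1, -0.7, -3.1]
width: 0.0113
finger_force: 29.8
```

Call:
arm_command:
  plan:
    - {"grip": 1,"slide": [0,0,-0.04],"spin": 0}
    - {"grip": 1,"slide": [0,0,-0.06],"spin": 0}
    - {"grip": 1,"slide": [0,0,-0.07],"spin": -0.5}
    - {"grip": 1,"slide": [0,0,-0.06],"spin": -1}
    - {"grip": 1,"slide": [0,0,-0.04],"spin": -1}
    - {"grip": 1,"slide": [0,0,0],"spin": -1}
    - {"grip": 1,"slide": [0,0,0],"spin": -1}
    - {"grip": 1,"slide": [0,0,0],"spin": -0.5}
    - {"grip": 1,"slide": [0,0,0],"spin": 0}
    - {"grip": 1,"slide": [0,0,0],"spin": 0}

```text
time: 17.45
tool_pos: [0.4866, 0.2458, 0.3286]
ee_rot: [-3.141, 0.0, 1.407]
wrist_force: [-0.1, -0.4, -4.6]
width: 0.011
finger_force: 29.8
```

```bash
python3 go.py .45 0 .33 1.411; python3 - <<'E'
from h import *
s=sensors.get_obs();R=Rotation.from_euler('xyz',s['ee_rot'])
im=snapshot('scene').copy()
q=[proj('scene',s['tool_pos']+R.apply([a,b,-.072])) for a,b in((.0375,.0885),(-.0375,.0885),(-.0375,-.0885),(.0375,-.0885))]
f=4;u0,v0=int(q[0][0])-75,int(q[0][1])-60
u0=int(np.mean([p[0] for p in q]))-90;v0=int(np.mean([p[1] for p in q]))-50
c=cv2.resize(im[v0:v0+150,u0:u0+180],None,fx=f,fy=f,interpolation=cv2.INTER_CUBIC)
cv2.polylines(c,[((np.array(q)-[u0,v0]+.5)*f).astype(int)],True,(255,255,0),1)
cv2.imwrite('pics/s4.png',c[:,:,::-1])
E
```

```text
t 17.45 pos [0.4866 0.2458 0.3286] rot [-3.141  0.     1.407] w 0.011 F [-0.1 -0.4 -4.6]
slide [-0.4969  0.0081 -0.0026]
spin units -0.04923725419499128
```

View pics/s4.png

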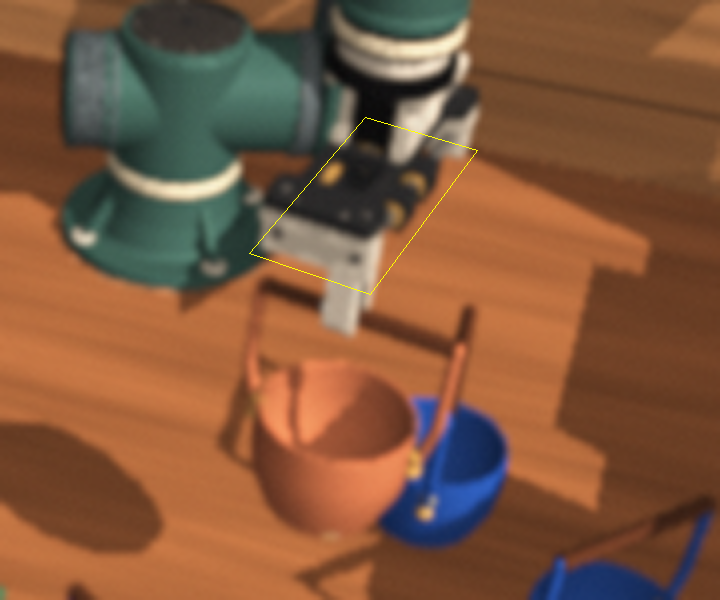

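The copper pail is in the grip (bar at about (360,310) in the crop) and hangs level. The yellow box is the gripper body, which is as long as stated. At a full sink, a centred body (±88 mm) would foul the column cap (front at x ≈ -19). So I will load the hooks with the bar about 11 mm toward -x on the V's front legs, then let the opening fingers ease it into the seat.

```bash
python3 go.py .453 -.0135 .33 1.411;python3 go.py .5701 -.0325 .33 1.411
```

```text
t 17.5 pos [0.4866 0.2458 0.3287] rot [-3.141  0.     1.407] w 0.0109 F [ 0.5 -0.2 -4.3]
slide [-0.5227  0.0183 -0.0025]
spin units -0.04690390709647018
t 17.5 pos [0.4866 0.2458 0.3287] rot [-3.141  0.     1.407] w 0.0109 F [ 0.5 -0.2 -4.3]
slide [-0.5219  0.2556 -0.0026]
spin units -0.04690390709647018
```

Call:
arm_command:
  plan:
    - {"grip": 1,"slide": [-0.03,0.001,0],"spin": 0}
    - {"grip": 1,"slide": [-0.06,0.002,0],"spin": 0}
    - {"grip": 1,"slide": [-0.08,0.003,0],"spin": 0}
    - {"grip": 1,"slide": [-0.09,0.003,0],"spin": 0}
    - {"grip": 1,"slide": [-0.09,0.003,0],"spin": 0}
    - {"grip": 1,"slide": [-0.08,0.003,0],"spin": 0}
    - {"grip": 1,"slide": [-0.06,0.002,0],"spin": 0}
    - {"grip": 1,"slide": [-0.03,0.001,0],"spin": 0}
    - {"grip": 1,"slide": [0,0,0],"spin": 0}
    - {"grip": 1,"slide": [0,0,0],"spin": 0}

```text
time: 18.75
tool_pos: [0.4533, -0.0113, 0.329]
ee_rot: [3.142, -0.001, 1.408]
wrist_force: [-0.3, 0.0, -5.2]
width: 0.011
finger_force: 29.8
```

Call:
arm_command:
  plan:
    - {"grip": 1,"slide": [0,0.02,0],"spin": 0}
    - {"grip": 1,"slide": [0,0.03,0],"spin": 0}
    - {"grip": 1,"slide": [0,0.04,0],"spin": 0}
    - {"grip": 1,"slide": [0,0.04,0],"spin": 0}
    - {"grip": 1,"slide": [0,0.04,0],"spin": 0}
    - {"grip": 1,"slide": [0,0.03,0],"spin": 0}
    - {"grip": 1,"slide": [0,0.02,0],"spin": 0}
    - {"grip": 1,"slide": [0,0.01,0],"spin": 0}
    - {"grip": 1,"slide": [0,0,0],"spin": 0}
    - {"grip": 1,"slide": [0,0,0],"spin": 0}

```text
time: 20.0
tool_pos: [0.5663, -0.0308, 0.3293]
ee_rot: [3.141, -0.0, 1.407]
wrist_force: [0.4, -0.0, -5.3]
width: 0.0111
finger_force: 29.8
```

```bash
python3 go.py .5701 -.0325 .33 1.411; python3 - <<'E'
from h import *
a=cv2.resize(snapshot('top')[140:240,300:420],None,fx=3.3,fy=3.3,interpolation=2)
b=cv2.resize(snapshot('scene')[190:290,240:360],None,fx=3.3,fy=3.3,interpolation=2)
cv2.imwrite('pics/c5.png',np.hstack([a,b])[:,:,::-1])
E
```

```text
t 20.0 pos [ 0.5663 -0.0308  0.3293] rot [ 3.141 -0.     1.407] w 0.0111 F [ 0.4 -0.  -5.3]
slide [-0.0021  0.008  -0.0014]
spin units -0.04113118883034711
```

View pics/c5.png

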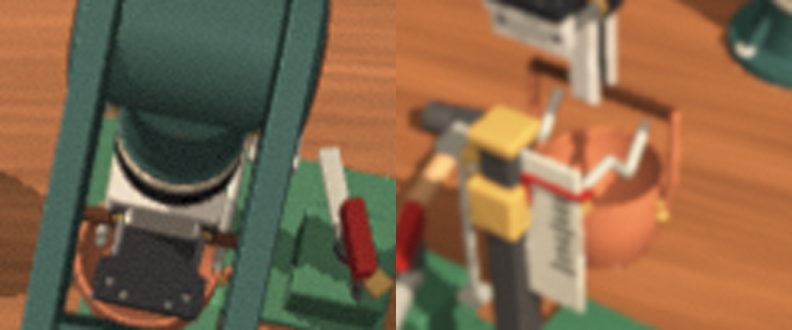

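Top view (left): bar and gripper over the base front, knob free at (355,235). Scene (right): the bar is just in front of and above the hook tips at (555,100) and (645,130), with the rim below them. Now lowering.

Call:
arm_command:
  plan:
    - {"grip": 1,"slide": [-0.002,0.008,0],"spin": 0}
    - {"grip": 1,"slide": [0,0,0.01],"spin": 0}
    - {"grip": 1,"slide": [0,0,0.01],"spin": 0}
    - {"grip": 1,"slide": [0,0,0.01],"spin": 0}
    - {"grip": 1,"slide": [0,0,0.006],"spin": 0}
    - {"grip": 1,"slide": [0,0,0.004],"spin": 0}
    - {"grip": 1,"slide": [0,0,0.004],"spin": 0}
    - {"grip": 1,"slide": [0,0,0],"spin": 0}

```text
time: 21.1
tool_pos: [0.5704, -0.0325, 0.3068]
ee_rot: [-3.141, -0.0, 1.407]
wrist_force: [-0.6, -0.3, -4.7]
width: 0.011
finger_force: 29.8
```

Call:
arm_command:
  plan:
    - {"grip": 1,"slide": [0,0,0.003],"spin": 0}
    - {"grip": 1,"slide": [0,0,0.003],"spin": 0}
    - {"grip": 1,"slide": [0,0,0.003],"spin": 0}
    - {"grip": 1,"slide": [0,0,0.003],"spin": 0}
    - {"grip": 1,"slide": [0,0,0],"spin": 0}

```text
time: 21.72
tool_pos: [0.5704, -0.0325, 0.3007]
ee_rot: [-3.141, -0.0, 1.407]
wrist_force: [0.7, 0.6, -4.3]
width: 0.011
finger_force: 29.8
```

Call:
arm_command:
  plan:
    - {"grip": 1,"slide": [0,0,0.003],"spin": 0}
    - {"grip": 1,"slide": [0,0,0.003],"spin": 0}
    - {"grip": 1,"slide": [0,0,0.003],"spin": 0}
    - {"grip": 1,"slide": [0,0,0.003],"spin": 0}
    - {"grip": 1,"slide": [0,0,0],"spin": 0}

```text
time: 22.35
tool_pos: [0.5705, -0.0325, 0.2949]
ee_rot: [3.142, -0.0, 1.407]
wrist_force: [0.4, -0.2, -4.6]
width: 0.0111
finger_force: 29.8
```

Call:
arm_command:
  plan:
    - {"grip": 1,"slide": [0,0,0.003],"spin": 0}
    - {"grip": 1,"slide": [0,0,0.003],"spin": 0}
    - {"grip": 1,"slide": [0,0,0.003],"spin": 0}
    - {"grip": 1,"slide": [0,0,0.003],"spin": 0}
    - {"grip": 1,"slide": [0,0,0],"spin": 0}

```text
time: 22.98
tool_pos: [0.5705, -0.0325, 0.2889]
ee_rot: [3.142, -0.0, 1.407]
wrist_force: [0.6, -0.5, -3.1]
width: 0.0108
finger_force: 29.9
```

Call:
arm_command:
  plan:
    - {"grip": 1,"slide": [0,0,0.003],"spin": 0}
    - {"grip": 1,"slide": [0,0,0.003],"spin": 0}
    - {"grip": 1,"slide": [0,0,0.003],"spin": 0}
    - {"grip": 1,"slide": [0,0,0.003],"spin": 0}
    - {"grip": 1,"slide": [0,0,0],"spin": 0}

```text
time: 23.6
tool_pos: [0.5705, -0.0325, 0.2829]
ee_rot: [3.141, -0.0, 1.407]
wrist_force: [1.3, -0.4, -2.4]
width: 0.0112
finger_force: 29.9
```

Call:
arm_command:
  plan:
    - {"grip": 1,"slide": [0,0,0.002],"spin": 0}
    - {"grip": 1,"slide": [0,0,0.002],"spin": 0}
    - {"grip": 1,"slide": [0,0,0.002],"spin": 0}
    - {"grip": 1,"slide": [0,0,0.002],"spin": 0}
    - {"grip": 1,"slide": [0,0,0],"spin": 0}

```text
time: 24.22
tool_pos: [0.5705, -0.0325, 0.279]
ee_rot: [3.141, -0.0, 1.407]
wrist_force: [0.5, 0.1, -1.1]
width: 0.011
finger_force: 29.9
```

```bash
python3 go.py .5701 -.0325 .28; python3 - <<'E'
from h import *
cv2.imwrite('pics/s6.png',cv2.resize(snapshot('scene')[170:300,240:400],None,fx=4.5,fy=4.5,interpolation=2)[:,:,::-1])
print(sensors.get_obs()['wrist_force'],sensors.get_obs()['wrist_torque'])
E
```

```text
t 24.225 pos [ 0.5705 -0.0325  0.279 ] rot [ 3.141 -0.     1.407] w 0.011 F [ 0.5  0.1 -1.1]
slide [-0.0001 -0.0009 -0.0021]
[ 0.56491246  0.26372387 -1.00178877] [-0.06885833 -0.18300573 -0.04229251]
```

View pics/s6.png

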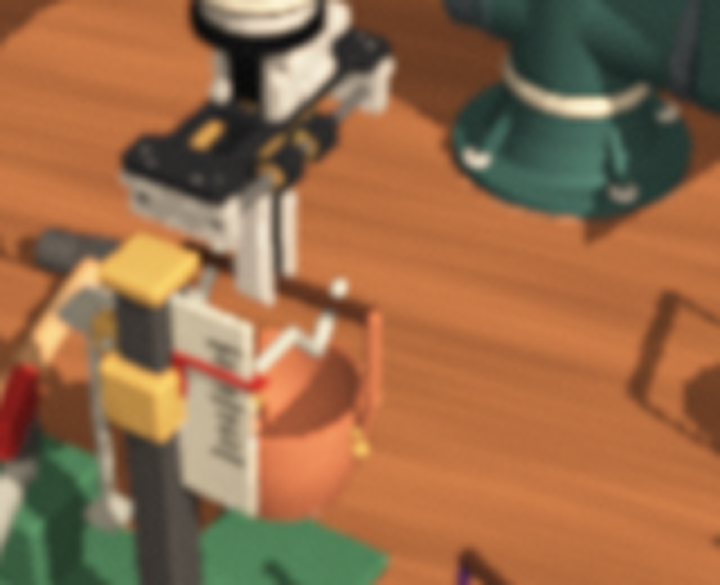

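```bash
cat > sink.py <<'E'
from h import *
o=np.array([.679,-.051]);y=-.162;R=np.array([[np.cos(y),-np.sin(y)],[np.sin(y),np.cos(y)]])
W=lambda p:[*(o+R@(np.array(p[:2])/1000)),p[2]/1000]
im=snapshot('scene').astype(int)[236:285,270:306]
m=(im[...,0]>130)&(im[...,1]<75)&(im[...,2]<75);v,u=np.nonzero(m)
print('pointer px',len(u),u.mean()+270,v.mean()+236,[(c+270,round(v[u==c].mean()+236,1)) for c in np.unique(u)][::3])
for z in(290,280,270,260,250,240):print(z,proj('scene',W((0,45,z))),'tip+y',proj('scene',W((-126,42,z+20))),'seat',proj('scene',W((-100,42,z))))
s=sensors.get_obs();r=Rotation.from_euler('xyz',s['ee_rot'])
for a in(-.066,0,.066):print('bar',a,proj('scene',s['tool_pos']+r.apply([a,0,.0145])))
print(s['wrist_force'].round(1))
E
python3 sink.py
```

```text
pointer px 12 284.4166666666667 251.41666666666666 [(np.int64(278), np.float64(249.5)), (np.int64(281), np.float64(250.0)), (np.int64(297), np.float64(254.5))]
290 (np.float64(289.0554097116058), np.float64(253.14115493115295)) tip+y (np.float64(315.1677657650477), np.float64(219.7368201296496)) seat (np.float64(309.8493773426743), np.float64(231.05113564656682))
280 (np.float64(289.18686202315723), np.float64(256.1918325088238)) tip+y (np.float64(315.14647446923493), np.float64(222.79090414253704)) seat (np.float64(309.8576919558195), np.float64(234.05191335223924))
270 (np.float64(289.31671783060983), np.float64(259.2067364535658)) tip+y (np.float64(315.1254170048921), np.float64(225.8111109919092)) seat (np.float64(309.8659020720918), np.float64(237.0193634238338))
260 (np.float64(289.4450067773985), np.float64(262.18651008685066)) tip+y (np.float64(315.1045894167479), np.float64(228.798019050959)) seat (np.float64(309.8740096686608), np.float64(239.9540549232287))
250 (np.float64(289.57175776234476), np.float64(265.13178099990654)) tip+y (np.float64(315.0839878408653), np.float64(231.75219323201225)) seat (np.float64(309.88201667290076), np.float64(242.85654367632839))
240 (np.float64(289.6969989632608), np.float64(268.0431615419947)) tip+y (np.float64(315.0636085019555), np.float64(234.67418538478077)) seat (np.float64(309.88992496394974), np.float64(245.72737266429846))
bar -0.066 (np.float64(278.65775388896805), np.float64(223.33983296552597))
bar 0 (np.float64(298.8286463966512), np.float64(231.38038163098926))
bar 0.066 (np.float64(319.88990689476725), np.float64(239.7750021190657))
[ 2.4 -0.9 -2. ]
```

Pointer shift of about 5.3 px means roughly 18–20 mm of sink, so the bar is on the front legs as planned with about 2 N still on the gripper. I continue slowly.

Call:
arm_command:
  plan:
    - {"grip": 1,"slide": [0,-0.002,0],"spin": 0}
    - {"grip": 1,"slide": [0,0,0.002],"spin": 0}
    - {"grip": 1,"slide": [0,0,0.002],"spin": 0}
    - {"grip": 1,"slide": [0,0,0.002],"spin": 0}
    - {"grip": 1,"slide": [0,0,0.002],"spin": 0}
    - {"grip": 1,"slide": [0,0,0],"spin": 0}

```text
time: 25.08
tool_pos: [0.5701, -0.0325, 0.2752]
ee_rot: [3.14, -0.0, 1.407]
wrist_force: [5.8, -1.1, -1.7]
width: 0.0109
finger_force: 29.9
```

Call:
arm_command:
  plan:
    - {"grip": 1,"slide": [0,0,0.002],"spin": 0}
    - {"grip": 1,"slide": [0,0,0.002],"spin": 0}
    - {"grip": 1,"slide": [0,0,0.002],"spin": 0}
    - {"grip": 1,"slide": [0,0,0.002],"spin": 0}
    - {"grip": 1,"slide": [0,0,0],"spin": 0}

```text
time: 25.7
tool_pos: [0.5701, -0.0324, 0.2714]
ee_rot: [3.139, -0.0, 1.407]
wrist_force: [5.3, -0.9, -0.7]
width: 0.0111
finger_force: 29.9
```

```bash
python3 sink.py | sed -n '1p;$p'; python3 -c "
from h import *
for i in range(6): snapshot('top'); s=sensors.get_obs(); print(s['wrist_force'].round(1),s['wrist_torque'].round(2))"
```

```text
pointer px 18 285.3333333333333 253.94444444444446 [(np.int64(278), np.float64(251.5)), (np.int64(281), np.float64(252.5)), (np.int64(289), np.float64(254.5)), (np.int64(297), np.float64(257.0))]
[ 4.7 -1.1 -0.1]
[ 5.3 -0.2 -0.8] [-0.22 -0.88 -0.14]
[ 4.5 -1.3 -1.1] [-0.19 -0.87 -0.05]
[ 4.3 -0.6 -0.6] [-0.18 -0.89 -0.08]
[ 4.5 -1.2 -0.6] [-0.21 -0.88 -0.1 ]
[ 4.5 -1.6 -1.1] [-0.17 -0.88 -0.07]
[ 6.1 -0.6 -0.8] [-0.2  -0.85 -0.08]
```

Call:
arm_command:
  plan:
    - {"grip": 1,"slide": [0,0,0.002],"spin": 0}
    - {"grip": 1,"slide": [0,0,0.002],"spin": 0}
    - {"grip": 1,"slide": [0,0,0.002],"spin": 0}
    - {"grip": 1,"slide": [0,0,0.002],"spin": 0}
    - {"grip": 1,"slide": [0,0,0.001],"spin": 0}
    - {"grip": 1,"slide": [0,0,0],"spin": 0}

```text
time: 26.8
tool_pos: [0.5701, -0.0325, 0.267]
ee_rot: [3.139, -0.0, 1.407]
wrist_force: [5.2, -0.5, -1.1]
width: 0.0108
finger_force: 29.9
```

```bash
cat > f.py <<'E'
from h import *
L=[]
for i in range(4): snapshot('top'); s=sensors.get_obs(); L.append(np.r_[s['wrist_force'],s['wrist_torque']])
print(np.mean(L,0).round(2),s['tool_pos'].round(4),s['width'].round(4),s['time'])
E
python3 f.py; python3 sink.py | sed -n '1p'
```

```text
pointer px 25 288.16 256.64 [(np.int64(278), np.float64(252.5)), (np.int64(281), np.float64(254.0)), (np.int64(289), np.float64(257.5)), (np.int64(292), np.float64(258.5)), (np.int64(295), np.float64(259.0)), (np.int64(298), np.float64(258.0))]Traceback (most recent call last):
  File "f.py", line 4, in <module>
    print(np.mean(L,0).round(2),s['tool_pos'].round(4),s['width'].round(4),s['time'])
                                                       ^^^^^^^^^^^^^^^^
AttributeError: 'float' object has no attribute 'round'
```

```bash
sed -i "s/s\['width'\].round(4)/round(s['width'],4)/" f.py; python3 f.py
```

```text
[ 5.57 -1.56  0.08 -0.18 -0.89 -0.09] [ 0.5701 -0.0325  0.2671] 0.0111 27.25
```

Vertical force on the wrist is now about 0, so the scale carries the pail. Now I open the fingers gradually while following the bar down the V.

Call:
arm_command:
  plan:
    - {"grip": 0.76,"slide": [0,0,0],"spin": 0}
    - {"grip": 0.74,"slide": [0,0,0],"spin": 0}
    - {"grip": 0.72,"slide": [0,0,0.0015],"spin": 0}
    - {"grip": 0.7,"slide": [0,0,0.0015],"spin": 0}
    - {"grip": 0.68,"slide": [0,0,0.0015],"spin": 0}
    - {"grip": 0.66,"slide": [0,0,0.0015],"spin": 0}

```text
time: 28.0
tool_pos: [0.5691, -0.0322, 0.2633]
ee_rot: [-3.141, -0.0, 1.407]
wrist_force: [1.4, -1.4, 0.2]
width: 0.0161
finger_force: 1.0
```

```bash
python3 f.py; python3 sink.py | sed -n '1p'
```

```text
[ 1.73 -0.89 -0.09 -0.2  -0.29 -0.01] [ 0.5693 -0.0322  0.2634] 0.0157 28.2
pointer px 30 287.56666666666666 257.0 [(np.int64(278), np.float64(253.5)), (np.int64(281), np.float64(254.5)), (np.int64(288), np.float64(257.0)), (np.int64(291), np.float64(258.5)), (np.int64(294), np.float64(260.0)), (np.int64(297), np.float64(259.0))]
```

Call:
arm_command:
  plan:
    - {"grip": 0.64,"slide": [0,0,0.0015],"spin": 0}
    - {"grip": 0.62,"slide": [0,0,0.0015],"spin": 0}
    - {"grip": 0.6,"slide": [0,0,0.0015],"spin": 0}
    - {"grip": 0.58,"slide": [0,0,0.0015],"spin": 0}
    - {"grip": 0.56,"slide": [0,0,0.0015],"spin": 0}
    - {"grip": 0.54,"slide": [0,0,0.0015],"spin": 0}

```text
time: 29.0
tool_pos: [0.5695, -0.0323, 0.259]
ee_rot: [3.141, -0.0, 1.407]
wrist_force: [2.7, 0.0, -1.0]
width: 0.0219
finger_force: 1.0
```

```bash
python3 f.py; python3 sink.py | sed -n '1p'
```

```text
[ 1.95 -0.52  0.07 -0.08 -0.32 -0.02] [ 0.5695 -0.0323  0.259 ] 0.0218 29.2
pointer px 27 288.4074074074074 257.51851851851853 [(np.int64(279), np.float64(254.5)), (np.int64(282), np.float64(255.0)), (np.int64(289), np.float64(257.5)), (np.int64(292), np.float64(259.5)), (np.int64(295), np.float64(260.0))]
```

Call:
arm_command:
  plan:
    - {"grip": 0.52,"slide": [0,0,0.0015],"spin": 0}
    - {"grip": 0.5,"slide": [0,0,0.0015],"spin": 0}
    - {"grip": 0.48,"slide": [0,0,0.0015],"spin": 0}
    - {"grip": 0.46,"slide": [0,0,0.0015],"spin": 0}
    - {"grip": 0.44,"slide": [0,0,0.0015],"spin": 0}
    - {"grip": 0.42,"slide": [0,0,0.0015],"spin": 0}

```text
time: 30.0
tool_pos: [0.5695, -0.0324, 0.2544]
ee_rot: [3.142, -0.0, 1.407]
wrist_force: [2.0, -0.1, 0.2]
width: 0.027
finger_force: 1.0
```

```bash
python3 f.py
```

```text
[ 2.   -0.64  0.56 -0.13 -0.33 -0.03] [ 0.5695 -0.0324  0.2545] 0.0274 30.2
```

Call:
arm_command:
  plan:
    - {"grip": 0.4,"slide": [0,0,0.0015],"spin": 0}
    - {"grip": 0.38,"slide": [0,0,0.0015],"spin": 0}
    - {"grip": 0.36,"slide": [0,0,0.0015],"spin": 0}
    - {"grip": 0.34,"slide": [0,0,0.0015],"spin": 0}
    - {"grip": 0.32,"slide": [0,0,0.0015],"spin": 0}
    - {"grip": 0.3,"slide": [0,0,0.0015],"spin": 0}

```text
time: 30.95
tool_pos: [0.5695, -0.0324, 0.25]
ee_rot: [3.141, -0.0, 1.407]
wrist_force: [2.9, -0.7, 0.4]
width: 0.0328
finger_force: 1.0
```

```bash
python3 f.py; python3 sink.py | sed -n '1p'
```

```text
[ 2.23 -0.4   0.84 -0.15 -0.34 -0.02] [ 0.5695 -0.0323  0.25  ] 0.033 31.15
pointer px 19 286.2631578947368 258.4736842105263 [(np.int64(278), np.float64(254.0)), (np.int64(281), np.float64(255.5)), (np.int64(289), np.float64(266.3)), (np.int64(296), np.float64(260.5))]
```

Call:
arm_command:
  plan:
    - {"grip": 0.28,"slide": [0,0,0.001],"spin": 0}
    - {"grip": 0.26,"slide": [0,0,0.001],"spin": 0}
    - {"grip": 0.24,"slide": [0,0,0.001],"spin": 0}
    - {"grip": 0.22,"slide": [0,0,0.001],"spin": 0}
    - {"grip": 0.2,"slide": [0,0,0],"spin": 0}
    - {"grip": 0.18,"slide": [0,0,0],"spin": 0}

```text
time: 31.95
tool_pos: [0.569, -0.0323, 0.2476]
ee_rot: [-3.14, -0.0, 1.407]
wrist_force: [-0.4, -0.1, 0.4]
width: 0.0382
finger_force: 0.0
```

```bash
python3 f.py
```

```text
[-0.22 -0.36 -0.56 -0.06  0.07  0.01] [ 0.5693 -0.0323  0.2478] 0.0387 32.15
```

Call:
arm_command:
  plan:
    - {"grip": 0.1,"slide": [0,0,0],"spin": 0}
    - {"grip": 0,"slide": [0,0,0],"spin": 0}
    - {"grip": -0.1,"slide": [0,0,0],"spin": 0}
    - {"grip": -0.1,"slide": [0,0,-0.01],"spin": 0}
    - {"grip": -0.1,"slide": [0,0,-0.03],"spin": 0}
    - {"grip": -0.1,"slide": [0,0,-0.06],"spin": 0}
    - {"grip": -0.1,"slide": [0,0,-0.08],"spin": 0}
    - {"grip": -0.1,"slide": [0,0,-0.08],"spin": 0}
    - {"grip": -0.1,"slide": [0,-0.08,0],"spin": 0}
    - {"grip": -0.1,"slide": [0,-0.08,0],"spin": 0}

```text
time: 33.4
tool_pos: [0.4902, -0.0193, 0.3798]
ee_rot: [3.139, -0.0, 1.407]
wrist_force: [-0.3, -0.6, 0.1]
width: 0.0519
finger_force: 0.0
```

Call:
arm_command:
  plan:
    - {"grip": -0.1,"slide": [0,-0.08,0],"spin": 0}
    - {"grip": -0.1,"slide": [0,0,0],"spin": 0}
    - {"grip": -0.1,"slide": [0,0,0],"spin": 0}
    - {"grip": -0.1,"slide": [0,0,0],"spin": 0}
    - {"grip": -0.1,"slide": [0,0,0],"spin": 0}
    - {"grip": -0.1,"slide": [0,0,0],"spin": 0}
    - {"grip": -0.1,"slide": [0,0,0],"spin": 0}
    - {"grip": -0.1,"slide": [0,0,0],"spin": 0}
    - {"grip": -0.1,"slide": [0,0,0],"spin": 0}
    - {"grip": -0.1,"slide": [0,0,0],"spin": 0}

```text
time: 34.65
tool_pos: [0.451, -0.0128, 0.378]
ee_rot: [3.142, -0.0, 1.407]
wrist_force: [-0.8, 0.3, 0.4]
width: 0.0517
finger_force: 0.0
```

```bash
python3 f.py; python3 sink.py|sed -n 1p; python3 - <<'E'
from h import *
a=snapshot('scene')
cv2.imwrite('pics/s9.png',cv2.resize(a[200:350,200:400],None,fx=4,fy=4,interpolation=2)[:,:,::-1])
E
sleep 0; python3 sink.py|sed -n 1p
```

```text
[-0.14 -0.09 -0.06 -0.05  0.09  0.01] [ 0.4511 -0.0128  0.378 ] 0.0516 34.85
pointer px 31 288.4193548387097 258.7096774193548 [(np.int64(279), np.float64(254.0)), (np.int64(282), np.float64(254.0)), (np.int64(289), np.float64(266.3)), (np.int64(292), np.float64(258.5)), (np.int64(295), np.float64(259.0)), (np.int64(298), np.float64(259.0))]
pointer px 32 288.78125 258.28125 [(np.int64(279), np.float64(254.0)), (np.int64(282), np.float64(254.0)), (np.int64(289), np.float64(266.3)), (np.int64(292), np.float64(258.5)), (np.int64(295), np.float64(259.0)), (np.int64(298), np.float64(259.0))]
```

View pics/s9.png

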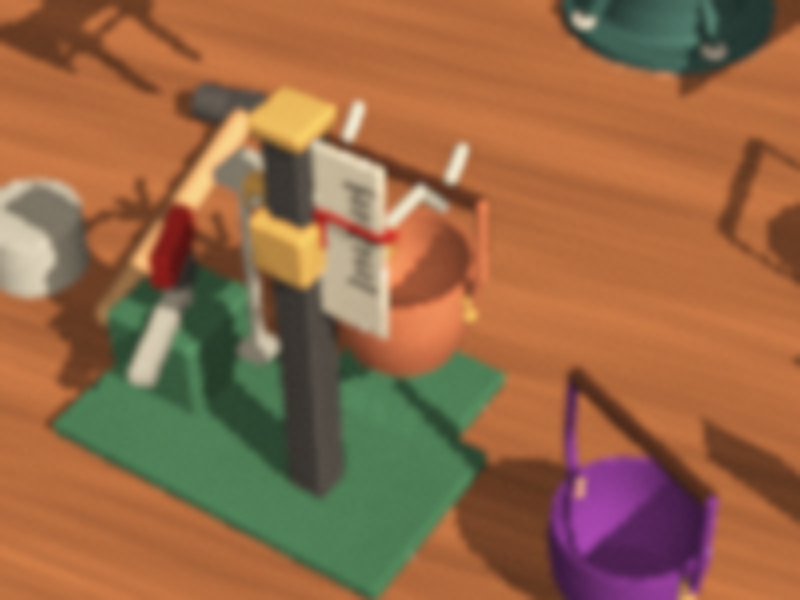

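The pail hangs level by its bar in both hooks (tips at (357,120) and (458,160)), and the pointer has sunk about 31 mm at (355,228). I will wait a moment for it to settle, then hand in.

Call:
arm_command:
  plan:
    - {"grip": -0.1,"slide": [0,0,0],"spin": 0}
    - {"grip": -0.1,"slide": [0,0,0],"spin": 0}
    - {"grip": -0.1,"slide": [0,0,0],"spin": 0}
    - {"grip": -0.1,"slide": [0,0,0],"spin": 0}
    - {"grip": -0.1,"slide": [0,0,0],"spin": 0}
    - {"grip": -0.1,"slide": [0,0,0],"spin": 0}
    - {"grip": -0.1,"slide": [0,0,0],"spin": 0}
    - {"grip": -0.1,"slide": [0,0,0],"spin": 0}
    - {"grip": -0.1,"slide": [0,0,0],"spin": 0}
    - {"grip": -0.1,"slide": [0,0,0],"spin": 0}

```text
time: 36.25
tool_pos: [0.4511, -0.0128, 0.378]
ee_rot: [3.142, -0.0, 1.407]
wrist_force: [0.7, 1.3, -0.2]
width: 0.0517
finger_force: 0.0
```

Call:
arm_command:
  plan:
    - {"grip": -0.1,"slide": [0,0,0],"spin": 0}
    - {"grip": -0.1,"slide": [0,0,0],"spin": 0}
    - {"grip": -0.1,"slide": [0,0,0],"spin": 0}
    - {"grip": -0.1,"slide": [0,0,0],"spin": 0}
    - {"grip": -0.1,"slide": [0,0,0],"spin": 0}
    - {"grip": -0.1,"slide": [0,0,0],"spin": 0}
    - {"grip": -0.1,"slide": [0,0,0],"spin": 0}
    - {"grip": -0.1,"slide": [0,0,0],"spin": 0}
    - {"grip": -0.1,"slide": [0,0,0],"spin": 0}
    - {"grip": -0.1,"slide": [0,0,0],"spin": 0}

```text
time: 37.5
tool_pos: [0.4511, -0.0128, 0.378]
ee_rot: [3.142, -0.0, 1.407]
wrist_force: [-0.0, 0.8, -0.5]
width: 0.0518
finger_force: 0.0
```

```bash
python3 - <<'E'
from h import *
a=snapshot('scene').astype(int)
for i in range(4):
  for j in range(3): b=snapshot('scene').astype(int)
  print(np.abs(a-b)[200:350,200:400].mean().round(3),np.abs(a-b)[20:100,20:150].mean().round(3))
print(ticket.close_job())
E
```

```text
0.707 0.718
0.704 0.711
0.702 0.715
0.705 0.709
the job is handed in; nothing more can be done
None
```

Job handed in at about 38 s: the scale is unlocked (knob home in the free notch), and the copper pail hangs still on both hooks with the pointer settled about 31 mm down and the gripper clear; hammer, kettle and steel block weren't touched, and handing in returned no verdict.

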